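# Stage a tube carrier and its balance weight for the centrifuge

### The arm

A 6-joint arm with a two-finger parallel gripper is mounted at the origin on the work surface. World frame = base frame: x ahead of the robot, y to its left, z up, the work surface at z = 0. Lengths are in m, angles in rad, forces in N, time in s.
With the tool pointing down it reaches from about 0.275 to 0.75 m from the base axis. Payload 10.2 kg.
Tool frame: the origin (TCP) lies midway between the tips of the shut fingers; the grasp point (between the pads) lies 19 mm behind it (env.hold_point_z is the distance from the TCP to the grasp point, in m); z points along the fingers, y is the line along which they close (so a half turn about z gives the same grasp; the last joint's range is limited). The gripper opens to 85 mm and grips with 20 to 120 N. Pads are 22 mm wide; open, the fingers measure 114 mm over their backs; the gripper's body (76 mm by 85 mm) begins 54 mm behind the grasp point. The pads swing forward as they close: fully open they stand 13 mm farther back than shut.
Start: joints at [-1.456, 0.313, 1.498, -0, 1.331, -0.223], TCP at [0.174, -0.495, 0.231] pointing down, gripper open.
Joint ranges: [-2.94, 2.94], [-0.97, 2.17], [0.19, 2.56], [-1.23, 4.37], [0.02, 3.11], [-2.88, 2.88]. Speed limits (rad/s): [2.39, 2.39, 3.01, 3.14, 3.14, 3.14].

### API

Orientations are given as a unit quaternion [x, y, z, w].
In Python, from bench import env, kinematics, monitor, eyes, job gives the robot as it stands. The module is installed in compiled form; this text tells all that it offers. Calls block until the motion is done:
- env.reach(position, orientation): joint-space move of the TCP to a pose.
- env.movel(position, velocity=0.15, frame=None, guard=None): straight line of the TCP; frame=None keeps the orientation; velocity is the mean speed in m/s. With guard (N) it stops when the force on the tool has changed by that much, and returns True; else False.
- env.set_joints(angles): joint-space move.
- env.release() and env.close_gripper(effort=None): open the fingers fully, or close them until they stop; effort is the grip in N (None keeps the last).
- env.hold(seconds).
- kinematics.ik(position, orientation): joint angles nearest the present ones, or None.
- monitor.sense(): the state.
- eyes.grab_frame(name): name is "scene" or "top" or "wrist"; returns a dict with "frame" (420x560x3 uint8, red, green, blue), "mtx" (3x3 intrinsics, pixels), "view" (4x4, takes a point from world to camera coordinates). Camera axes: x right, y down, z forward; pixel columns grow to the right and rows downward; lengths in m; the calibration is good to about 2 mm. The wrist camera is an equidistant fisheye: a pixel r from the principal point sees the ray r / f radians off the axis. A picture is of the moment at which its call begins. There is no depth.
A pose or a line that the arm cannot do raises env.MotionError and nothing moves.
- job.hand_in(): hands the job in; it is judged then, once.
The state is a dict: "clock": time; "joints": joint angles; "qvel": joint speeds; "joint_efforts": joint torques, N m; "position": TCP position; "ee_rot": TCP orientation; "contact_force": force on the tool from outside, world axes, zero at the start; "ft_torque": the same for the moment, N m; "finger_gap": opening from 0.0 (shut) to 1.0 (fully open); "gripper_force": force on a finger pad.
Only numpy, scipy, OpenCV 4.12 (cv2) and the standard library are available. Lean on these libraries where they do the work, as an engineer would, in place of code of your own. Each camera call takes 0.05 s, during which the arm holds its last target. There are 200 camera calls.

### The job

Get this centrifuge load ready on the blue stand: first press the red ejector lever fully down so that the brass balance weight rises from its pocket, and stand the weight upright in the blue stand's round cup. Then lift the tube carrier off the grey stand by its yellow grip and hang it by its bar on both hooks of the blue stand, keeping it level all the way (never past about 15 degrees) and not setting it down or bumping it into the other things on the table. Leave everything else where it stands, and let go.

Things in the scene. Friction and masses are not known exactly. Their poses are not given: they have to be found in the camera images.
- rack_stand: fixed stand with a grey column, where the carrier hangs at the start (at the left or the right). Origin on the table under the middle of the hooks' seat; x points from the hook tips back to the column, y along the hung bar, z up. White base 130 mm wide, 12 mm high, from x = -155 to +110 mm, with a low steel drip tray; column at x = 74 to 96 mm, 270 mm tall, 100 mm wide at the top
- rack_seat (a point): where the middle of the hung bar's centre line lies, 250 mm above the table; axes as the stand's. Two hooks of 10 mm rod run from the column to -x at y = -35 and +35 mm: flat seat from x = -13 to +15 mm, its top 4 mm below this point; at the front the tip turns up to x = -30 mm, top 12 mm above this point; at the back it ramps up to 14 mm above this point
- load_stand: blue-columned stand, fixed, with the same base, column, hooks and axes as the rack stand, and a blue round cup on its base in front of the hooks instead of the tray
- load_seat (a point): point on the blue stand where the middle of the hung bar's centre line must lie, 250 mm above the table; hooks and axes as for rack_seat
- load_cup (a point): centre of the inner floor of the blue stand's cup, 16 mm above the table and 120 mm in front of (-x of) the hooks' seat; inner diameter 54 mm, outer 64 mm, rim 14 mm above this floor. Easier to reach before the carrier hangs there
- carrier: tube carrier: aluminium basket 80 x 120 x 50 mm with a rack of capped tubes fixed in it (caps up to 84 mm above its underside) and a steel bail of 8 mm rod: uprights at y = -58.5 and +58.5 mm (x = 0) and a horizontal bar along y, its centre line 150 mm above the underside; 0.26 to 0.44 kg. Origin at the centre of the underside, y along the bar, z up
- carrier_bar (a point): middle of the bail bar's centre line; axes as the carrier's. The hooks pass under the bar and over the tube caps, so to unhook or hang the carrier, raise it 20 to 45 mm above its hung height and move it level along the stand's x; with the bar 80 mm in front of (-x of) the seat it is clear of the hooks
- carrier_grip (a point): centre of the yellow grip block over the bar's middle, straight above the centre of mass: 22 mm in x, 24 mm in y, 48 mm tall, its underside 4 mm above the bar's centre line, nothing above it. Best held from above with the jaws closing along y. 178 mm above the carrier's underside; axes as the carrier's
- ejector_block: fixed white block 75 x 75 mm, 62 mm tall, with a round pocket in its top (36 mm diameter, on the block's axis). Origin on the table under the pocket's axis; x points towards the red lever
- lever (a joint): ejector lever: 0 up (as found), 0.40 rad fully down. It stays where it is left; pressing takes about 6 to 9 N at the pad. The weight is lifted 6 mm per 0.1 rad, 24 mm in all
- lever_pad (a point): centre of the top of the red pad (36 x 36 mm) at the lever's end; the lever is hinged at 45 mm in the block's +x and 50 mm above the table, and the pad is 66 mm from the hinge. With the lever up the pad is about 105 mm from the pocket's axis and 78 mm above the table, sloping up away from the block at 0.38 rad; fully down it is about 53 mm above the table and level. Press it straight down
- weight: brass balance weight: upright cylinder 33 mm in diameter, 42 mm tall, 0.2 to 0.29 kg. Origin at the centre of its underside, z up. At the start it is sunk in the block's pocket with its top flush with the block's top (62 mm above the table); raised, it stands 24 mm proud
- amber_bottle: amber glass bottle, 64 mm across, 200 mm tall, standing loose on the table: leave alone. Origin at the centre of its underside
- white_bottle: white plastic bottle with a blue cap, 56 mm across, 170 mm tall, standing loose on the table: leave alone. Origin at the centre of its underside
- measuring_cylinder: slim tall green glass measuring cylinder, foot 44 mm across, 160 mm tall, beside the ejector block, standing loose on the table: leave alone. Origin at the centre of its underside
- vial: small jar with a green cap, 32 mm across, 50 mm tall, on the other side of the ejector block, standing loose on the table: leave alone. Origin at the centre of its underside
- beaker: glass beaker, 70 mm across, 90 mm tall, standing loose on the table: leave alone. Origin at the centre of its underside
- tip_box: blue box 85 x 120 mm, 60 mm tall, standing loose on the table: leave alone. Origin at the centre of its underside
Things that resemble listed ones, but are neither listed nor needed, are in the scene too. Of the things that look like the weight, the smallest one is meant.

How it is judged:
By the outcome, as a careful person would: the job done as asked, in the order asked, and still so for the second after the job is handed in, with the robot touching nothing.
It also fails if it takes over 70 s, if anything falls off the work surface, if the arm or the gripper's body presses on something with over 40 N, if the wrist force passes 120 N, or if a joint passes its speed limit or range.

## Working session

There is one attempt and no reset: what is moved stays moved. The work goes in short steps, each a Python script; the robot and the scene stay as the last script left them, time stands still between calls to the robot, and variables do not carry over. Pictures are saved under pics/ and viewed, at most 12 in all, crops included, and the job is handed in when it is done.

```bash
mkdir -p pics; python3 - <<'E'
from bench import env, kinematics, monitor, eyes, job
import cv2,numpy as np
np.set_printoptions(precision=4,suppress=True)
for n in("scene","top"):
    f=eyes.grab_frame(n); cv2.imwrite(f"pics/{n}0.png",cv2.resize(f["frame"][:,:,::-1],(784,588),interpolation=cv2.INTER_CUBIC))
    cv2.imwrite(f"pics/raw_{n}0.png",f["frame"][:,:,::-1])
    np.savez(f"pics/{n}0.npz",**f); print(n,f["mtx"],f["view"])
s=monitor.sense();print(s,env.hold_point_z)
E
```

```text
scene [[407.0542   0.     276.5738]
 [  0.     407.0542 212.0527]
 [  0.       0.       1.    ]] [[-0.8532  0.5213 -0.0163  0.4909]
 [ 0.4205  0.6689 -0.6129 -0.1379]
 [-0.3086 -0.5298 -0.79    1.3005]
 [ 0.      0.      0.      1.    ]]
top [[406.2865   0.     287.3111]
 [  0.     406.2865 204.8434]
 [  0.       0.       1.    ]] [[-0.024  -0.9993 -0.0288  0.0334]
 [-0.9936  0.0271 -0.1096  0.6144]
 [ 0.1103  0.0259 -0.9936  0.9804]
 [ 0.      0.      0.      1.    ]]
{'clock': 0.1, 'joints': array([-1.4564,  0.3134,  1.4983,  0.    ,  1.331 , -0.2234]), 'qvel': array([ 0.0008, -0.0003, -0.0024,  0.001 ,  0.    ,  0.001 ]), 'joint_efforts': array([  0.003 , -41.2901, -26.0141,  -0.0002,   0.003 ,  -0.    ]), 'position': array([ 0.174 , -0.4951,  0.2308]), 'ee_rot': array([ 0.9858,  0.1681,  0.    , -0.0006]), 'contact_force': array([-0.1131,  0.4209,  0.1513]), 'ft_torque': array([0.0095, 0.0359, 0.0665]), 'gripper_force': 0.0, 'finger_gap': 1.003172639980118} 0.0187
```

View pics/scene0.png

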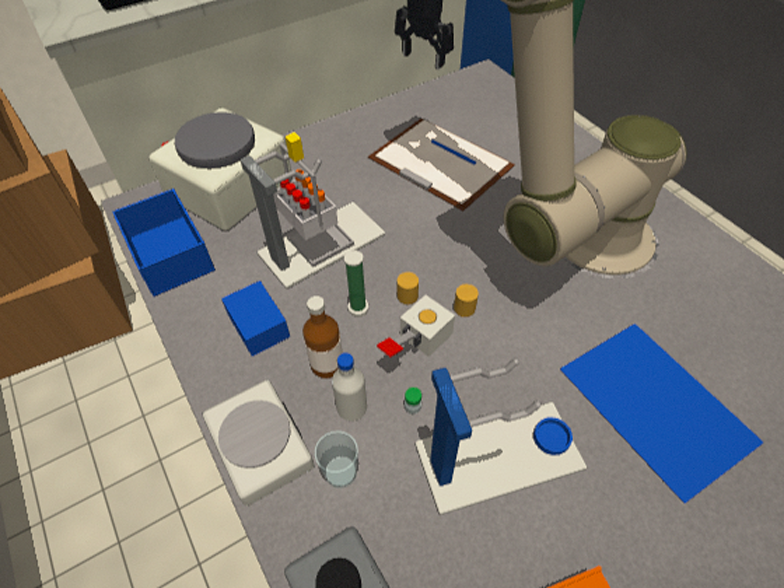

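View pics/top0.png

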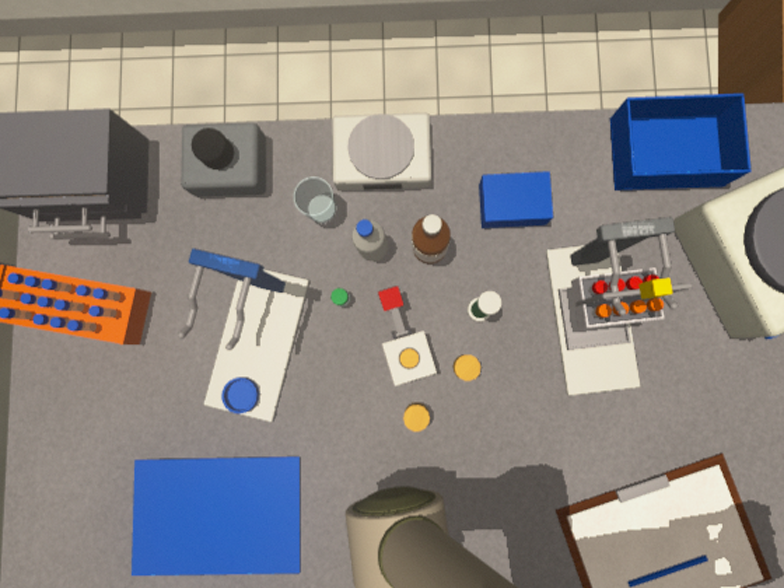

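Brass candidates (top view): (409,358) sunk in the white block's pocket, (468,368) and (417,418) standing free. The one in the pocket looks smallest and fits the description. I'll confirm it in an enlarged crop, which also serves for measuring.

```bash
python3 - <<'E'
import cv2
t=cv2.imread("pics/raw_top0.png")
def crop(im,x,y,w,h,k,n):
    c=cv2.resize(im[y:y+h,x:x+w],None,fx=k,fy=k,interpolation=cv2.INTER_CUBIC)
    for i in range(0,w,20): cv2.putText(c,str(x+i),(i*k,10),0,.35,(0,255,0),1); cv2.line(c,(i*k,12),(i*k,18),(0,255,0),1)
    for j in range(20,h,20): cv2.putText(c,str(y+j),(0,j*k+4),0,.35,(0,255,0),1)
    cv2.imwrite(n,c)
crop(t,130,170,220,140,3.6.__int__()+0,"pics/c1.png") if 0 else crop(t,130,168,225,145,3,"pics/c1.png")
crop(t,385,150,110,140,4,"pics/c2.png")
E
```

```text
(no output)
```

View pics/c1.png

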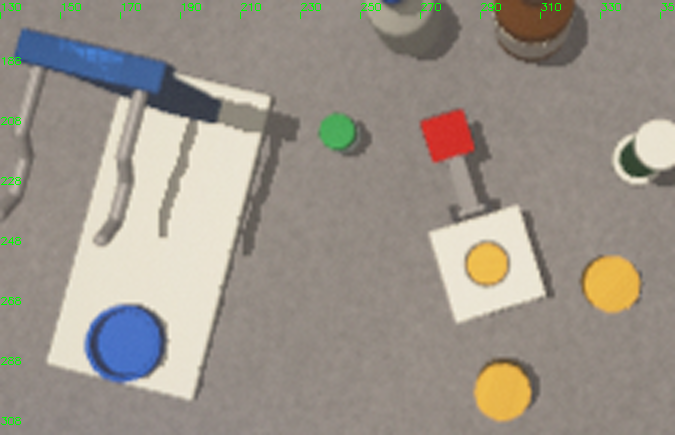

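View pics/c2.png

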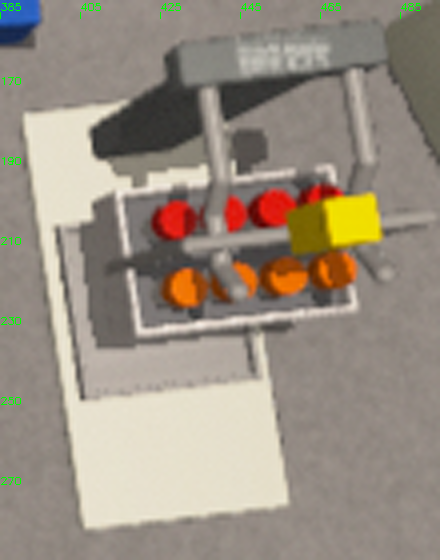

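The crop shows the pocketed disc at raw (292,256), about 15 px across. The free-standing ones are about 19 px, so the pocketed one is the weight. Next I'll fit the stand and block poses.

```bash
cat > h.py <<'E'
import numpy as np, cv2
from scipy.optimize import least_squares
from scipy.spatial.transform import Rotation as R
np.set_printoptions(precision=4,suppress=True)
def load(n): return np.load(f"pics/{n}0.npz")
def proj(f,P):
    p=np.c_[np.atleast_2d(P),np.ones(len(np.atleast_2d(P)))]@f["view"].T
    q=p[:,:3]@f["mtx"].T; return q[:,:2]/q[:,2:]
def back(f,uv,z):
    V=f["view"]; d=V[:3,:3].T@np.linalg.inv(f["mtx"])@[*uv,1]; c=-V[:3,:3].T@V[:3,3]
    return c+d*(z-c[2])/d[2]
def T(p,P):
    P=np.atleast_2d(P); c,s=np.cos(p[2]),np.sin(p[2])
    return np.c_[p[0]+c*P[:,0]-s*P[:,1],p[1]+s*P[:,0]+c*P[:,1],P[:,2]]
def fit(obs,x0):  # obs: (frame, pts, uv)
    fn=lambda p:np.concatenate([(proj(f,T(p,P))-uv).ravel() for f,P,uv in obs])
    r=least_squares(fn,x0,loss="soft_l1"); return r.x,r.fun.reshape(-1,2)
E
python3 - <<'E'
from h import *
t=load("top"); s=load("scene"); S=lambda a:np.array(a)/1.4
base=lambda *k:np.array([[x,y,.012] for x,y in k])
# load: front edge corners (x=-.155), back (x=.11)
tip=[[-.03,.035,.262],[-.03,-.035,.262]]
P=np.r_[base((-.155,.065),(-.155,-.065),(.11,-.065)),[[-.12,0,.030]]]
uv=np.array([[145.7,288.7],[194.7,301.3],[220.7,200.3],[172,282.3]])
Ps=np.r_[base((-.155,-.065),(-.155,.065),(.11,.065)),[[-.12,0,.030]]]
us=S([[553,404],[585,465],[439,511],[552,436]])
print("load",*fit([(t,P,uv),(s,Ps,us)],[.45,.25,-.2]))
P=base((.11,.065),(-.155,.065),(-.155,-.065)); uv=np.array([[390.8,178.5],[405.8,282.3],[457.3,275.8]])
Ps=base((-.155,.065),(-.155,-.065),(.11,.065)); us=S([[384,233],[359,206],[289,285]])
p,r=fit([(t,P,uv),(s,Ps,us)],[.4,-.3,.1]); print("rack",p,r)
print("rack grip",back(t,(472.8,205),.302), "expected", p)
h=.0375
P=[[h,h,.062],[h,-h,.062],[-h,-h,.062],[-h,h,.062],[0,0,.062],[.105,0,.078]]
uv=np.array([[273,245.3],[302.7,236.3],[312.3,266.7],[282.7,275.7],[292.3,255.7],[279.3,213]])
us=S([[427,317],[390,347]])
print("block",*fit([(t,np.array(P),uv),(s,np.array(P[4:]),us)],[.4,0,.2]))
for n,u,z in [("amber",(308.5,160),.2),("white",(260.5,163),.17),("cyl",(350,215.5),.16),("vial",(243,212),.05),("beaker",(228,149),0),("tip",(369,142),.06),("brass1",(334,263),.05),("brass2",(297.5,298.5),.05)]: print(n,back(t,u,z))
E
```

```text
load [ 0.547   0.2787 -0.2639] [[-0.6349  0.162 ]
 [-0.1933  0.2429]
 [ 0.6573 -0.8967]
 [-0.8343 -0.2787]
 [-0.8093 -3.4766]
 [ 1.2165  0.4132]
 [-0.6413  0.2905]
 [ 0.4067 -2.7971]]
rack [ 0.5757 -0.3203  0.0864] [[-0.6041 -0.6276]
 [-0.7973  0.3241]
 [ 0.1499  1.069 ]
 [ 1.005  -1.2864]
 [-3.9753 -4.1048]
 [-2.9101  0.381 ]]
rack grip [ 0.5759 -0.3252  0.302 ] expected [ 0.5757 -0.3203  0.0864]
block [0.4893 0.0077 0.2793] [[-0.158   0.0484]
 [-0.1132 -0.3174]
 [-0.1906 -0.6435]
 [-0.592  -0.1829]
 [ 0.0942 -0.0406]
 [-0.2217  0.4142]
 [-0.039  -1.4004]
 [ 0.0328 -1.6854]]
amber [ 0.6906 -0.0337  0.2   ]
white [0.6938 0.0706 0.17  ]
cyl [ 0.5742 -0.1211  0.16  ]
vial [0.5986 0.1267 0.05  ]
beaker [0.771  0.1712 0.    ]
tip [ 0.7623 -0.1879  0.06  ]
brass1 [ 0.4692 -0.092   0.05  ]
brass2 [ 0.387  -0.0018  0.05  ]
```

```bash
cat >> h.py <<'E'
from bench import env, kinematics, monitor, eyes, job
LOAD=np.array([.547,.2787,-.2639]); RACK=np.array([.5757,-.3225,.0864]); BLK=np.array([.4893,.0077,.2793])
def q(yaw): return (R.from_euler("z",yaw)*R.from_quat([1,0,0,0])).as_quat()
def st(m=""):
    s=monitor.sense(); print(m,"t %.1f"%s["clock"],s["position"],"F",s["contact_force"],"gap %.3f"%s["finger_gap"],"gf %.1f"%s["gripper_force"])
def snap(name,out):
    f=eyes.grab_frame(name); np.savez(f"pics/{out}.npz",**f); cv2.imwrite(f"pics/{out}.png",cv2.resize(f["frame"][:,:,::-1],(784,588),interpolation=cv2.INTER_CUBIC)); return f
E
python3 - <<'E'
from h import *
p=T(BLK,[.109,0,0])[0]
env.close_gripper(); st("shut")
env.movel([.174,-.495,.40],velocity=.3)
env.reach([p[0],p[1],.40],q(BLK[2])); st("over")
env.movel([p[0],p[1],.10],velocity=.25); st()
print(env.movel([p[0],p[1],.0505],velocity=.04,guard=22)); st("pressed")
env.movel([p[0],p[1],.16],velocity=.2)
g=T(BLK,[-.0,0,0])[0]
env.movel([g[0]-.12,g[1],.30],velocity=.3); env.release()
snap("top","t1"); st()
E
```

```text
shut t 0.9 [ 0.174  -0.4953  0.2313] F [ 0.3261  2.0617 -0.3654] gap -0.002 gf 0.0
over t 4.0 [0.5941 0.0369 0.4   ] F [ 0.3907 -0.3597  0.1895] gap -0.002 gf 0.0
 t 5.3 [0.5947 0.0376 0.1013] F [0.1781 0.3002 0.7803] gap -0.002 gf 0.0
False
pressed t 6.7 [0.5961 0.0378 0.0526] F [ 2.539   2.0336 15.2091] gap -0.005 gf 7.4
 t 9.3 [0.3693 0.0077 0.3   ] F [ 0.3054  0.7371 -0.5948] gap 1.000 gf 0.0
```

```bash
python3 - <<'E'
from h import *
env.reach([BLK[0],BLK[1],.20],q(BLK[2])); f=snap("wrist","w1"); st(); print(f["mtx"],f["view"])
a=np.load("pics/t1.npz")["frame"][168:313,130:355,::-1]
a=cv2.resize(a,(400,258),interpolation=cv2.INTER_CUBIC); b=cv2.resize(f["frame"][:,:,::-1],(400,300))
cv2.imwrite("pics/v1.png",np.vstack([a,b]))
E
```

```text
t 10.0 [0.4891 0.0076 0.2015] F [0.4944 0.1204 0.5434] gap 1.000 gf 0.0
[[325.1923   0.     279.8524]
 [  0.     325.1923 211.6627]
 [  0.       0.       1.    ]] [[ 0.2745 -0.9616 -0.0004 -0.1273]
 [-0.9281 -0.265   0.2616  0.4303]
 [-0.2517 -0.0714 -0.9652  0.4713]
 [ 0.      0.      0.      1.    ]]
```

View pics/v1.png

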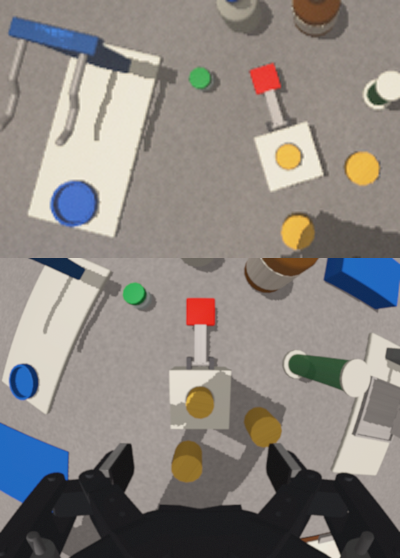

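```bash
python3 - <<'E'
from h import *
def wback(f,uv,z):
    K=f["mtx"]; d=(np.array(uv)-K[:2,2])/K[0,0]; th=np.hypot(*d); ray=np.r_[d/th*np.sin(th),np.cos(th)]
    V=f["view"]; w=V[:3,:3].T@ray; c=-V[:3,:3].T@V[:3,3]; return c+w*(z-c[2])/w[2]
f=np.load("pics/w1.npz")
print("weight top",wback(f,(200*1.4,146*1.4-3),.086),"cup",wback(f,(24*1.4,123*1.4),.030), T(LOAD,[-.12,0,0]))
t=np.load("pics/t1.npz"); print("cup top",back(t,(172,282.3),.03))
env.movel([BLK[0],BLK[1],.060],velocity=.15,guard=15); st("down")
env.close_gripper(60); st("gripped")
env.movel([BLK[0],BLK[1],.14],velocity=.12); st("lifted")
E
```

```text
weight top [0.4944 0.0086 0.086 ] cup [0.4375 0.3    0.03  ] [[0.4312 0.31   0.    ]]
cup top [0.4304 0.3079 0.03  ]
down t 11.1 [0.4898 0.0076 0.0609] F [ 0.5914 -0.1327  0.8228] gap 1.000 gf 0.0
gripped t 11.6 [0.4902 0.0076 0.0615] F [-3.1218  1.1623 14.5667] gap 0.369 gf 62.1
lifted t 12.4 [0.4888 0.0078 0.1391] F [-0.8969  0.1213 -2.6547] gap 0.369 gf 59.7
```

```bash
python3 - <<'E'
from h import *
c=np.array([.4308,.309])
env.movel([c[0],c[1],.15],velocity=.3,frame=q(LOAD[2])); st("over")
env.movel([c[0],c[1],.060],velocity=.15)
print(env.movel([c[0],c[1],.0325],velocity=.03,guard=6)); st("down")
env.release(); env.hold(.1)
env.movel([c[0],c[1],.16],velocity=.2); st("up")
f=snap("wrist","w2")
a=cv2.resize(f["frame"][:,:,::-1],(400,300))
# retreat to clear the view
env.movel([.38,.12,.40],velocity=.4)
g=snap("top","t2"); r=g["frame"][168:313,130:300,::-1]
cv2.imwrite("pics/v2.png",np.vstack([a,cv2.resize(r,(400,290),interpolation=cv2.INTER_CUBIC)])); st()
E
```

```text
over t 13.6 [0.4308 0.3082 0.1496] F [ 0.0785 -1.0181 -2.5148] gap 0.367 gf 59.7
True
down t 15.2 [0.4306 0.3089 0.0337] F [-0.5229  0.1366  5.8188] gap 0.366 gf 60.3
up t 16.7 [0.4303 0.3088 0.1588] F [-0.1968 -0.4233 -0.9404] gap 0.998 gf 0.0
 t 17.7 [0.3799 0.1207 0.3981] F [ 0.6562 -0.0528 -0.5669] gap 0.998 gf 0.0
```

View pics/v2.png

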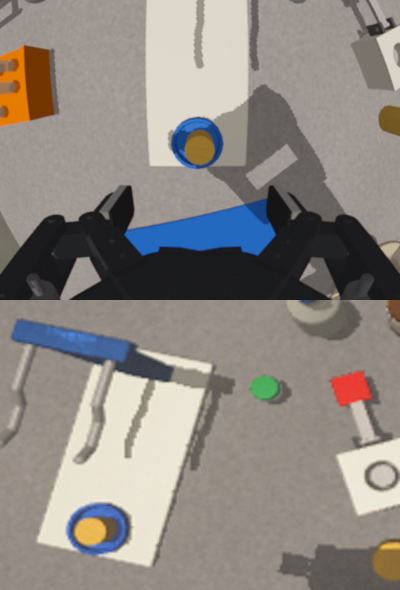

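The weight stands upright in the cup (wrist crop (198,145)). Next is the carrier: a closer look at the grip from above.

```bash
python3 - <<'E'
from h import *
env.movel([RACK[0]-.04,RACK[1],.40],velocity=.4,frame=q(RACK[2])); st()
f=snap("wrist","w3"); print(f["view"])
E
```

```text
t 19.2 [ 0.5358 -0.3216  0.4001] F [ 0.6867 -0.0778  0.7745] gap 1.002 gf 0.0
[[ 0.0857 -0.9963 -0.0008 -0.3665]
 [-0.9615 -0.0829  0.262   0.4107]
 [-0.2611 -0.0217 -0.9651  0.673 ]
 [ 0.      0.      0.      1.    ]]
```

View pics/w3.png

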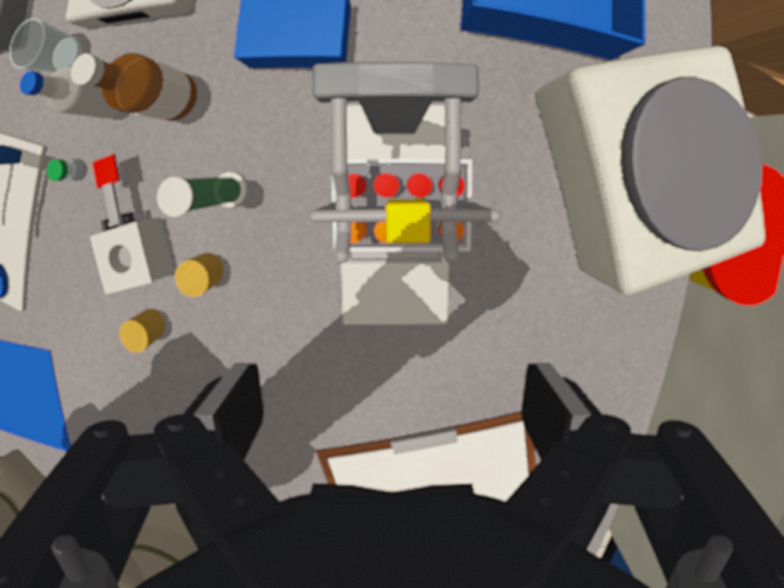

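```bash
cat >> h.py <<'E'
def wback(f,uv,z):
    K=f["mtx"]; d=(np.array(uv)-K[:2,2])/K[0,0]; th=np.hypot(*d); ray=np.r_[d/th*np.sin(th),np.cos(th)]
    V=f["view"]; w=V[:3,:3].T@ray; c=-V[:3,:3].T@V[:3,3]; return c+w*(z-c[2])/w[2]
E
python3 - <<'E'
from h import *
f=np.load("pics/w3.npz"); S=lambda u:np.array(u)/1.4
for n,u,z in [("grip top",(409,221),.302),("bar L",(313,215),.25),("bar R",(497,215),.25),("colL",(314,68),.27),("colR",(477,68),.27),("tipL",(342,253),.26),("tipR",(453,253),.26)]: print(n,wback(f,S(u),z))
for d in (.0,): 
    for nm,b,zz in [("rack",RACK,.262),("clear",RACK,.40)]:
        for x in (0,-.1): P=T(b,[x,0,zz])[0]; print(nm,x,kinematics.ik(P,q(b[2])))
    for x in (0,-.1): P=T(LOAD,[x,0,.30])[0]; print("load",x,kinematics.ik(P,q(LOAD[2])))
E
```

```text
grip top [ 0.5789 -0.3274  0.302 ]
bar L [ 0.573  -0.2677  0.25  ]
bar R [ 0.5836 -0.3866  0.25  ]
colL [ 0.6646 -0.2646  0.27  ]
colR [ 0.6732 -0.3611  0.27  ]
tipL [ 0.5513 -0.2892  0.26  ]
tipR [ 0.5573 -0.3589  0.26  ]
rack 0 [-0.6878  0.6129  0.9681 -0.      1.5607  0.7966]
rack -0.1 [-0.8096  0.4174  1.2706 -0.      1.4536  0.6747]
clear 0 [-0.6878  0.6445  0.5673 -0.      1.9298  0.7966]
clear -0.1 [-0.8096  0.4024  0.9447 -0.      1.7945  0.6747]
load 0 [ 0.2806  0.4856  1.0731 -0.      1.583   2.1153]
load -0.1 [ 0.3794  0.3172  1.3142 -0.      1.5102  2.2141]
```

```bash
python3 - <<'E'
from h import *
g=np.array([.578,-.327]); y=RACK[2]; ex=np.array([np.cos(y),np.sin(y)])
env.movel([*g,.33],velocity=.2); print(env.movel([*g,.262],velocity=.08,guard=10)); st("at grip")
env.close_gripper(90); st("gripped")
env.movel([*g,.297],velocity=.06); st("lifted")
b=g-.11*ex; env.movel([*b,.297],velocity=.08); st("out")
env.movel([*b,.36],velocity=.12); snap("scene","s3"); st()
E
```

```text
False
at grip t 20.8 [ 0.5781 -0.3272  0.2627] F [ 0.8176 -0.3351 -0.3464] gap 0.999 gf 0.0
gripped t 21.4 [ 0.5781 -0.327   0.2622] F [ 0.8174 -0.2164  2.0279] gap 0.274 gf 88.0
lifted t 22.1 [ 0.5779 -0.327   0.2966] F [ 0.8017 -0.448  -4.0156] gap 0.271 gf 88.1
out t 23.7 [ 0.4687 -0.3364  0.2969] F [ 0.9914 -0.2253 -3.9944] gap 0.275 gf 88.1
 t 24.4 [ 0.4683 -0.3363  0.3588] F [ 0.1715 -0.0527 -2.8923] gap 0.265 gf 88.2
```

View pics/s3.png

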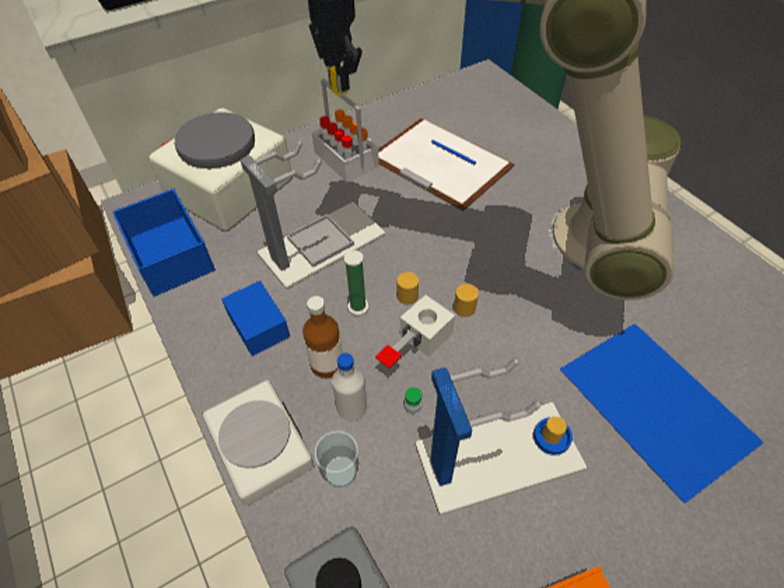

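```bash
python3 - <<'E'
from h import *
t=load("top")
for p in (LOAD,): print("pred tips",proj(t,T(p,[[-.03,-.035,.26],[-.03,.035,.26]])),"seen 163.3,248 / 131,239.7")
print("pred col top front corners",proj(t,T(p,[[.096,.05,.27],[.096,-.05,.27],[.074,.05,.27],[.074,-.05,.27]])), "seen approx 137.3,178 / 185.7,188.7")
b=T(LOAD,[-.11,0,0])[0][:2]
m=[.44,0.0]
env.movel([*b,.36],velocity=.22,frame=q(LOAD[2])); st("front")
env.movel([*b,.299],velocity=.1); st("low"); snap("top","t4"); g=snap("scene","s4")
a=cv2.resize(np.load("pics/t4.npz")["frame"][150:310,110:300,::-1],(400,337),interpolation=cv2.INTER_CUBIC); c=cv2.resize(g["frame"][200:380,280:430,::-1],(400,480))[:263+200]
cv2.imwrite("pics/v4.png",np.hstack([cv2.copyMakeBorder(a,0,126,0,0,0),c]))
E
```

```text
pred tips [[163.6469 249.9409]
 [129.2195 241.3204]] seen 163.3,248 / 131,239.7
pred col top front corners [[137.6342 176.3517]
 [186.7599 188.1936]
 [134.5313 187.2077]
 [183.7731 199.1572]] seen approx 137.3,178 / 185.7,188.7
front t 27.5 [0.4409 0.307  0.3601] F [ 1.0306  0.2032 -2.5315] gap 0.267 gf 88.1
low t 28.2 [0.441  0.3075 0.2997] F [ 0.1764 -0.6856 -2.3638] gap 0.272 gf 88.1
```

View pics/v4.png

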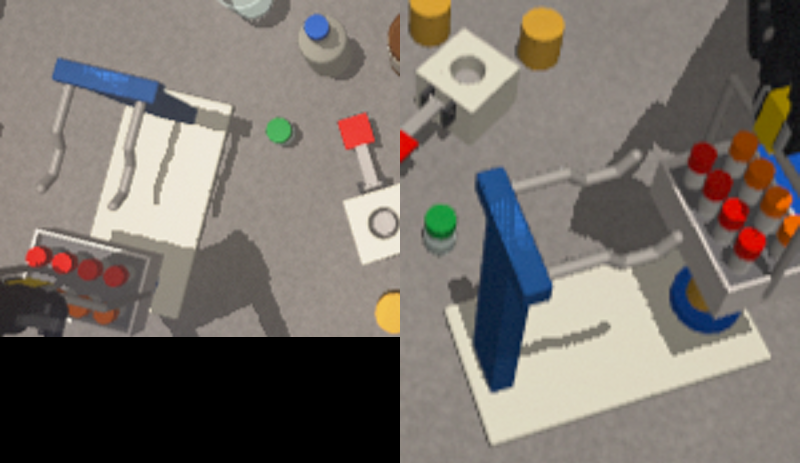

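```bash
python3 - <<'E'
from h import *
s=T(LOAD,[.002,0,0])[0][:2]; b=T(LOAD,[-.11,0,0])[0][:2]
env.movel([*b,.295],velocity=.08)
print(env.movel([*s,.295],velocity=.08,guard=8)); st("in")
print(env.movel([*s,.268],velocity=.05,guard=6)); st("near")
print(env.movel([*s,.259],velocity=.02,guard=3.5)); st("down")
snap("top","t5"); g=snap("scene","s5")
a=cv2.resize(np.load("pics/t5.npz")["frame"][150:310,110:300,::-1],(400,337),interpolation=cv2.INTER_CUBIC); c=cv2.resize(g["frame"][180:380,280:430,::-1],(400,533))
cv2.imwrite("pics/v5.png",np.hstack([cv2.copyMakeBorder(a,0,196,0,0,0),c]))
E
```

```text
False
in t 30.1 [0.5486 0.2784 0.2952] F [-0.2806  0.0227 -3.5095] gap 0.272 gf 88.1
False
near t 30.8 [0.549  0.2782 0.2682] F [-0.2236 -1.249  -2.6657] gap 0.267 gf 88.1
True
down t 31.2 [0.5491 0.2782 0.2622] F [-0.2531  0.9687  4.8129] gap 0.270 gf 89.2
```

View pics/v5.png

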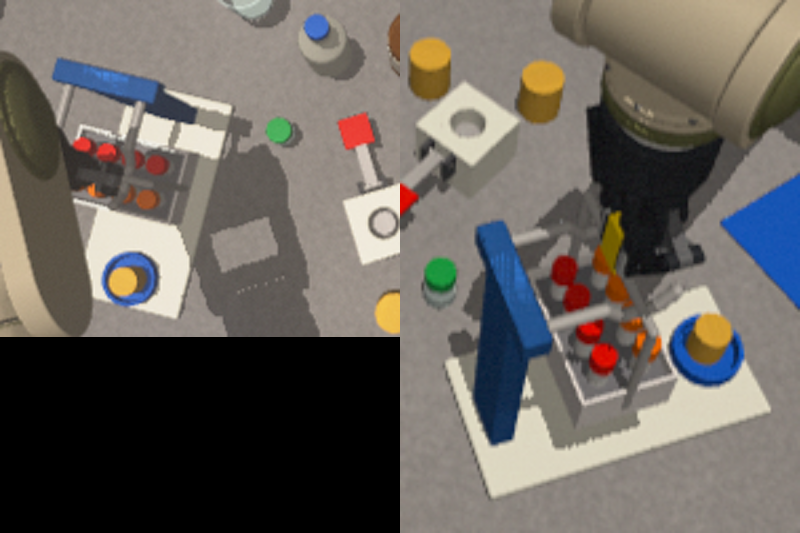

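The bar met the hooks at exactly the seat height. I'll release, back off and check.

```bash
python3 - <<'E'
from h import *
p=monitor.sense()["position"]
env.release(); st("open")
env.movel([p[0],p[1],.40],velocity=.12); env.movel([.35,.05,.42],velocity=.3); st("away")
snap("top","t6"); g=snap("scene","s6")
a=cv2.resize(np.load("pics/t6.npz")["frame"][130:310,110:410,::-1],(440,264),interpolation=cv2.INTER_CUBIC); c=cv2.resize(g["frame"][180:380,220:430,::-1],(360,343))
cv2.imwrite("pics/v6.png",np.hstack([cv2.copyMakeBorder(a,0,79,0,0,0),c]))
E
```

```text
open t 31.9 [0.5487 0.2781 0.261 ] F [ 0.5072  0.1249 -0.7699] gap 1.001 gf 0.0
away t 34.4 [0.3504 0.0504 0.4197] F [0.4862 0.1898 0.0077] gap 1.001 gf 0.0
```

View pics/v6.png

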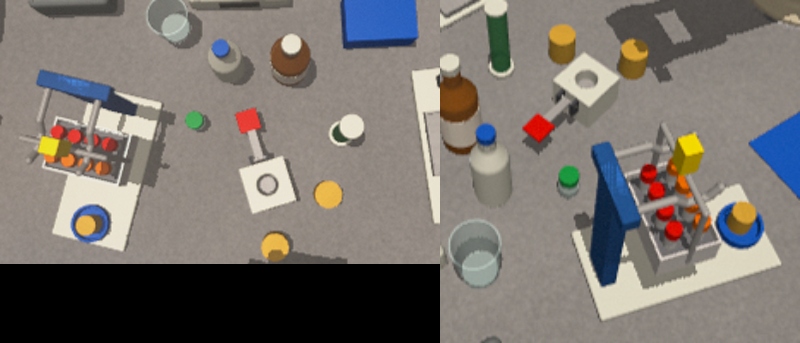

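The carrier hangs level on both hooks (yellow grip at (48,147) and (688,153)). The weight stands in the cup, and nothing else has moved.

```bash
python3 -c "
from bench import env,job
env.hold(.3); print(job.hand_in())"
```

```text
the job is handed in; nothing more can be done
None
```

The job is handed in at about 35 s: lever pressed fully down, weight upright in the blue cup, carrier hanging level on both blue-stand hooks, and gripper clear of everything.

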